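Wind the digestion tube rack down off its ratchet

TASK

The rack of tubes hangs raised on the hand lift, held by the ratchet. Ease the handwheel forward a touch to free the pawl, throw the pawl right over onto its stop without ever forcing it, and wind the wheel backward until the rack bears snugly on the heating block but is not pressed hard. Then let the pawl back down on the ratchet wheel, let go, and leave the other things on the bench where they are.

Things in the scene. Friction and masses are not known exactly. Their poses are not given: they have to be found in the camera images.
- lift: bench hand lift, fixed: grey base plate, white gear head, aluminium column 292 mm high. Origin at table height under the wheel shaft, which runs level along the lift's y axis at height 215 mm. Column at x +30..70 mm; handwheel on the -y side, ratchet and pawl on the +y side, tube rack and block on the +x side
- wheel_center (a point): centre of the handwheel, on the shaft, in the plane of the rim: 73 mm along -y from the lift's origin, 215 mm up. Aluminium three-spoke wheel, rim circle radius 70 mm, rim 16 mm thick
- crank_grip (a point): the place to take the round revolving handle of the handwheel: on its axis, 57 mm outboard (-y) of the wheel plane and 70 mm from the shaft. Handle 24 mm thick, parallel to the shaft, from 11 to 95 mm off the wheel plane. It starts 60 degrees from the top on the lift's -x side and turns freely on its own axis
- wheel (a joint): angle of handwheel and ratchet, rad, 0 at the start; positive = backward: the top of the wheel goes to the lift's +x and the rack comes down 30 mm per rad. Negative = forward, raising. A brake washer holds it where it is left; at the handle about 13 N to raise, 5 N to lower. Ratchet pitch 0.393 rad
- pawl_pivot (a point): pivot of the pawl: 56 mm along the lift's +x and 46 mm above the shaft, 58 mm along +y from the lift's origin. Axis level, parallel to the shaft
- pawl_pin (a point): the place to take the pawl's lift pin: a round pin 10 mm thick, level, parallel to the shaft (lift's y), free from 64 to 118 mm along +y; this point is 98 mm along +y, on the pin's axis, 46 mm from the pivot axis (at the start 46 mm towards -x of the pivot and 3 mm higher)
- pawl (a joint): angle of the pawl, rad: about 0 lying in a ratchet tooth, up to 0.15 on a tooth's crown; it grows as the pin swings up, over the pivot and down to +x, to the stop at 2.2 where its own weight keeps it. Let go well short of upright, it falls back on the ratchet
- pawl_arm: the steel pawl, 12 mm thick; origin on its pivot axis, in the middle plane of the lift. Its nose lies under the overhang of an undercut tooth (about 14 degrees) and bears on it at the start: it comes out freely only after the wheel has gone forward 0.06 to 0.3 rad; pulled while bearing it drags at the tooth with over 35 N
- ratchet: the steel ratchet wheel, 16 saw teeth, radius 45 mm at the tips, 12 mm thick, 52 to 64 mm along the lift's +y, on the same shaft as the handwheel; origin on the shaft
- tube_rack: white plate with six capped tubes on the lift's carriage; origin at the centre of the underside of the two rubber strips that land on the block (160 mm up at the start); it goes straight up and down. Under it stands the grey heating block with six wells, 150 mm wide, on levelling feet that differ: its top is 97 to 105 mm above the table. Once seated each further mm or 20 N on the block costs about 9 N more at the handle
- cap_a: bystander: loose blue tube cap, 36 mm across, 14 mm high
- cap_b: bystander: loose teal tube cap, 36 mm across, 14 mm high
- spare_tube: bystander: capped plastic tube lying down, 33 mm thick, 106 mm long along its x axis
- sample_rack: bystander: white rack of capped tubes, 75 x 200 x 115 mm (long side along its y axis)
- rinse_bottle: bystander: white bottle, 64 mm across, 140 mm high
- beaker: bystander: glass beaker, 68 mm across, 75 mm high
- tip_box: bystander: grey divided box, 120 x 85 x 55 mm
- spatula: bystander: flat steel spatula, 160 mm long, lying down

How it is judged:
By the outcome, as a careful person would: the job done as asked, in the order asked, and still so for the second after the job is handed in, with the robot touching nothing.
It also fails if it takes over 72 s, if anything falls off the work surface, if the arm or the gripper's body presses on something with over 40 N, if the wrist force passes 120 N, or if a joint passes its speed limit or range.

ROBOT

A 6-joint arm with a two-finger parallel gripper is mounted at the origin on the work surface. World frame = base frame: x ahead of the robot, y to its left, z up, the work surface at z = 0. Lengths are in m, angles in rad, forces in N, time in s.
With the tool pointing down it reaches from about 0.4 to 0.825 m from the base axis. Payload 7 kg.
Tool frame: the origin (TCP) lies on the centre line of the jaws, within the pads' length; the fingertips stand tip_reach ahead of it and the grasp point (between the pads) is the TCP (tip_reach is the distance from the TCP to the fingertips, in m); z points along the fingers, y is the line along which they close (so a half turn about z gives the same grasp; the last joint's range is limited). The gripper opens to 88 mm and grips with 3 to 60 N. Pads are 19 mm wide; open, the fingers measure 130 mm over their backs; the gripper's body (78 mm by 193 mm) begins 47 mm behind the grasp point.
Start: joints at [-0.856, 0.359, 0.012, 0, -1.224, -0.288], TCP at [0.279, -0.614, 0.246] pointing down, gripper open.
Joint ranges: [-3.07, 3.07], [-1.43, 2.12], [-1.02, 1.25], [-3.03, 1.67], [-3.05, -0], [-3.03, 3.03]. Speed limits (rad/s): [2.39, 2.39, 3.01, 3.14, 3.14, 3.14].

INTERFACE

Orientations are given as [roll, pitch, yaw] about the fixed x, y, z axes, in that order (R = Rz(yaw) Ry(pitch) Rx(roll)).
In Python, from station import get_state, grab_frame, calibration, job_done, find_in, mark_of, tip_reach gives the robot as it stands.
- The arm moves only by the shell command python3 -m handwheel 'ROWS' [OPENING] [FORCE]. ROWS is JSON, a list of rows, each an object with "delta_pos": the shift along the world's x, y, z in units of 30 mm (1.0 is 30 mm), a list of three; "dr": the turn, a rotation vector about the world's x, y, z in degrees, a list of three. In form: [{"delta_pos": [tx, ty, tz], "dr": [rx, ry, rz]}, ...]. A call has 1 to 10 rows; each row shifts and turns the commanded pose from where the row before left it; what a row does not reach is not made up. A row lasts 1/10 s, in which the tool goes at most 50 mm and 8.59 degrees, less where a joint would pass 70% of its speed; a pose out of reach is approached as far as the arm can. A call is refused whole if a number of a shift passes 1 or a number of a turn 8.59, either way. A call with a gripper value outside its range is refused whole. OPENING is the closure, from -1 (fully open) to 1 (shut), set as the call begins (- or left out, the last holds). The fingers move at their own pace and stop on an object; FORCE is the grip in N (left out, the last holds). Time passes only in rows, so rows that do not move let the fingers close. It gives the time, the measured TCP pose, the force, the opening and the grip force at its end, in the units of the state.
- get_state(): the state, without advancing time (a new reading comes with each control period).
- grab_frame(name): name is "scene" or "side" or "wrist"; returns the picture (400x640x3 uint8, red, green, blue); there is no depth.
- calibration(name): a dict with "fx", "fy", "cx", "cy" (pixels), "k1" (the pictures are not rectified: a ray, as slopes to the right and down, at radius r is drawn at 1 + k1 r^2 times it, then the intrinsics apply), "extrinsics" (4x4, takes a point from world to camera coordinates). Camera axes: x right, y down, z forward; pixel columns grow to the right and rows downward; lengths in m; the calibration is good to about 2 mm. A picture is of the moment at which its call begins: read the wrist's pose just before it. calibration takes no time and is no camera call; for the wrist camera it gives the pose at the moment of the call.
- job_done(): hands the job in; it is judged then, once.
Trained networks look in the newest picture that a camera, given by its name, has taken for a name from the list of things; names that differ only in an ending like _2 or _b are one class to them, and where a whole thing is asked for, a point or a joint stands for the part that bears it (a point fixed in the world has none). Each returns a list of dicts, best first, with "conf" (0 to 1); they miss things now and then, are a little off and sometimes report something else, mostly with a low value. They report only what shows in the picture. A call takes as long as a camera call.
- find_in(camera, query): "location" ([column, row] in pixels, amid what is visible of it).
- mark_of(camera, query): "location" ([column, row] in pixels: a listed point, or the origin of a listed thing).
The state is a dict: "t": time; "q": joint angles; "qd": joint speeds; "joint_efforts": joint torques, N m; "eef_pos": TCP position; "ee_rot": TCP orientation; "force": force on the tool from outside, world axes, zero at the start; "moment": the same for the moment, N m; "width": finger opening in m; "gripper_force": force on a finger pad.
Only numpy, scipy, OpenCV 4.12 (cv2) and the standard library are available. Lean on these libraries where they do the work, as an engineer would, in place of code of your own. Each camera call takes 0.05 s, during which the arm holds its last target. There are 200 camera calls.

## Working session

There is one attempt and no reset: what is moved stays moved. The work goes in short steps, Python scripts to look and compute and a shell command to move; the robot and the scene stay as the last step left them, time stands still between calls to the robot, and variables do not carry over. Pictures are saved under pics/ and viewed, at most 10 in all, crops included, and the job is handed in when it is done.

```bash
ls; mkdir -p pics
cat > h.py <<'E'
import numpy as np, cv2
from station import *
from scipy.spatial.transform import Rotation as R
def ray(cam,px,C=None):
    c=C or calibration(cam); E=np.array(c["extrinsics"])
    d=np.array([(px[0]-c["cx"])/c["fx"],(px[1]-c["cy"])/c["fy"]]); u=d.copy()
    for _ in range(20): u=d/(1+c["k1"]*(u@u))
    v=E[:3,:3].T@np.array([*u,1]); return -E[:3,:3].T@E[:3,3], v/np.linalg.norm(v)
def proj(cam,P,C=None):
    c=C or calibration(cam); E=np.array(c["extrinsics"]); p=E[:3,:3]@np.array(P)+E[:3,3]
    u=p[:2]/p[2]; u=u*(1+c["k1"]*(u@u)); return np.array([u[0]*c["fx"]+c["cx"],u[1]*c["fy"]+c["cy"]])
def atz(cam,px,z):
    o,v=ray(cam,px); return o+v*(z-o[2])/v[2]
def tri(rs):
    A=0;b=0
    for o,v in rs:
        M=np.eye(3)-np.outer(v,v); A=A+M; b=b+M@o
    return np.linalg.solve(A,b)
def save(cam,n):
    im=grab_frame(cam); cv2.imwrite('pics/'+n,im[:,:,::-1]); return im
E
python3 - <<'E'
from h import *
np.set_printoptions(precision=3,suppress=True)
s=get_state(); print(s, tip_reach)
for c in ["scene","side"]:
    save(c,c+"1.png"); C=calibration(c); print(c,C["fx"],C["k1"],ray(c,(C["cx"],C["cy"])))
    for q in ["lift","wheel_center","crank_grip","pawl_pivot","pawl_pin","pawl_arm","ratchet","tube_rack","sample_rack","rinse_bottle","beaker","tip_box","cap_a","spare_tube","spatula"]:
        print(q,[(np.round(m["location"],1).tolist(),round(m["conf"],2)) for m in mark_of(c,q)[:2]])
E
```

```text
pics
{'t': 0.0, 'q': array([-0.856,  0.359,  0.011, -0.   , -1.224, -0.288]), 'qd': array([-0.001, -0.001,  0.001,  0.001, -0.   , -0.   ]), 'joint_efforts': array([  0.001, -58.273,  29.304,   6.997,   0.007,  -0.   ]), 'eef_pos': array([ 0.279, -0.614,  0.245]), 'ee_rot': array([ 3.14 , -0.   , -2.715]), 'force': array([-0.224,  0.062, -0.459]), 'moment': array([-0.003,  0.017,  0.   ]), 'gripper_force': 0.0, 'width': 0.08800790996179964} 0.019
scene 447.3909004400302 -0.11369263685594452 (array([ 0.926, -0.7  ,  0.993]), array([-0.311,  0.626, -0.715]))
lift [([310.4, 251.7], 0.75), ([300.3, 216.9], 0.42)]
wheel_center [([297.6, 217.6], 0.56)]
crank_grip [([268.7, 218.9], 0.89)]
pawl_pivot [([333.6, 172.4], 0.93)]
pawl_pin [([321.3, 155.4], 0.57)]
pawl_arm []
ratchet []
tube_rack [([369.2, 220.2], 0.82), ([267.2, 220.5], 0.2)]
sample_rack [([331.9, 156.1], 0.58)]
rinse_bottle [([401.7, 181.4], 0.7)]
beaker [([200.5, 348.3], 0.96)]
tip_box [([259.3, 388.5], 0.82), ([215.8, 292.0], 0.33)]
cap_a [([276.9, 239.7], 0.69), ([310.7, 287.8], 0.54)]
spare_tube [([269.2, 219.9], 0.22)]
spatula [([217.0, 292.4], 0.66)]
side 430.7780881602067 0.02758517367002799 (array([0.221, 0.826, 0.851]), array([ 0.289, -0.747, -0.598]))
lift [([324.3, 246.6], 0.88), ([211.2, 355.6], 0.36)]
wheel_center [([331.1, 172.8], 0.63)]
crank_grip [([357.6, 149.4], 0.5)]
pawl_pivot [([302.2, 186.4], 0.75), ([209.2, 352.5], 0.64)]
pawl_pin [([318.7, 191.5], 0.59)]
pawl_arm [([302.9, 170.7], 0.53)]
ratchet [([326.5, 186.1], 0.76)]
tube_rack [([265.4, 198.0], 0.91)]
sample_rack []
rinse_bottle [([210.6, 352.9], 0.74)]
beaker [([389.1, 179.2], 0.82)]
tip_box [([338.2, 168.8], 0.78)]
cap_a [([367.3, 255.8], 0.4)]
spare_tube [([340.3, 292.6], 0.8)]
spatula [([396.8, 208.6], 0.87)]
```

View pics/scene1.png

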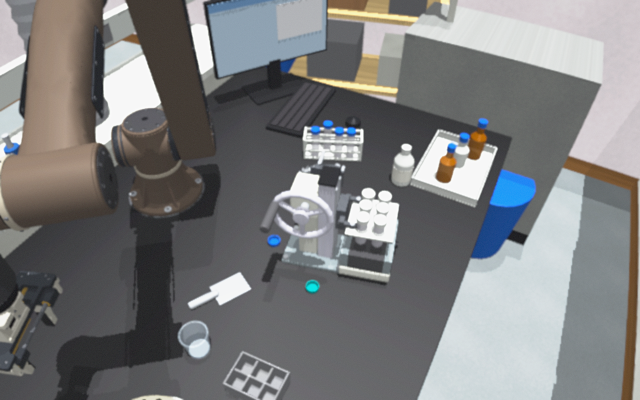

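View pics/side1.png

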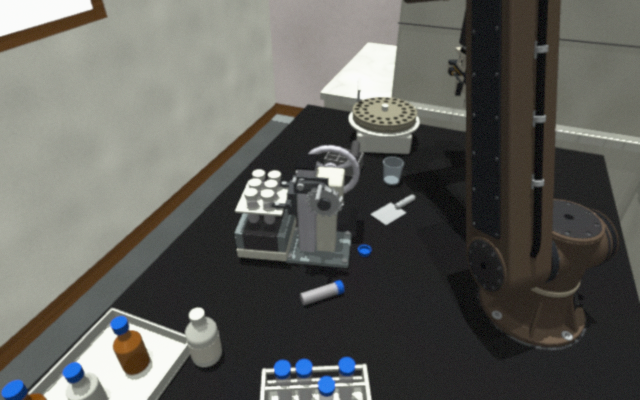

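Run:
```python
from h import *
from scipy.optimize import least_squares
np.set_printoptions(precision=3,suppress=True)
a=np.pi/3
L={"lift":[0,0,0],"wheel_center":[0,-.073,.215],"crank_grip":[-.07*np.sin(a),-.13,.215+.07*np.cos(a)],"pawl_pivot":[.056,.058,.261],"pawl_pin":[.010,.098,.264],"ratchet":[0,.058,.215]}
O={"scene":{"lift":(310.4,251.7),"wheel_center":(297.6,217.6),"crank_grip":(268.7,218.9),"pawl_pivot":(333.6,172.4),"pawl_pin":(321.3,155.4)},
"side":{"lift":(324.3,246.6),"wheel_center":(331.1,172.8),"crank_grip":(357.6,149.4),"pawl_pivot":(302.2,186.4),"pawl_pin":(318.7,191.5),"ratchet":(326.5,186.1)}}
C={c:calibration(c) for c in O}
def W(p,l): return np.array([p[0],p[1],0])+R.from_euler('z',p[2]).apply(l)
def f(p): return np.concatenate([proj(c,W(p,L[k]),C[c])-v for c in O for k,v in O[c].items()])
best=min((least_squares(f,[.5,0,y],loss='soft_l1',f_scale=2) for y in np.arange(-3,3.2,.8)),key=lambda r:r.cost)
print(best.x,best.cost); i=0
for c in O:
    for k in O[c]: print(c,k,f(best.x)[i:i+2]); i+=2
for k in L: print(k,W(best.x,L[k]))
```

```text
[ 0.529 -0.003  0.244] 48.712371674848335
scene lift [-2.702 -1.057]
scene wheel_center [ 1.178 -0.597]
scene crank_grip [-2.876  0.526]
scene pawl_pivot [ 0.554 -1.177]
scene pawl_pin [-1.247  2.114]
side lift [2.394 0.671]
side wheel_center [-0.234 -3.152]
side crank_grip [-1.856 -0.43 ]
side pawl_pivot [-0.78  -4.387]
side pawl_pin [-0.376  1.041]
side ratchet [-1.798 13.243]
lift [ 0.529 -0.003  0.   ]
wheel_center [ 0.547 -0.074  0.215]
crank_grip [ 0.502 -0.144  0.25 ]
pawl_pivot [0.57  0.067 0.261]
pawl_pin [0.515 0.094 0.264]
ratchet [0.515 0.053 0.215]
```

The scene view shows the wheel near (303,214), the handle near (270,217) and the rack near (370,215). The side view shows the pawl and pin near (310,188). The lift fit gives about (0.529, -0.003) with a yaw of 14°. I'm moving over the handle for a closer look.

```bash
python3 -m handwheel '[{"delta_pos":[0.3,0.9,1],"dr":[0,0,8]},{"delta_pos":[0.3,0.9,1],"dr":[0,0,8]},{"delta_pos":[0.4,1,1],"dr":[0,0,8]},{"delta_pos":[0.4,1,1],"dr":[0,0,8]},{"delta_pos":[0.5,1,1],"dr":[0,0,8]},{"delta_pos":[0.5,1,0.8],"dr":[0,0,8]},{"delta_pos":[0.5,1,0],"dr":[0,0,8]},{"delta_pos":[0.5,1,0],"dr":[0,0,8]},{"delta_pos":[0.5,1,0],"dr":[0,0,8]},{"delta_pos":[0.5,1,0],"dr":[0,0,7.6]}]'
python3 -m handwheel '[{"delta_pos":[0.5,1,0],"dr":[0,0,0]},{"delta_pos":[0.5,1,0],"dr":[0,0,0]},{"delta_pos":[0.5,1,0],"dr":[0,0,0]},{"delta_pos":[0.5,1,0],"dr":[0,0,0]},{"delta_pos":[0.5,0.7,0],"dr":[0,0,0]},{"delta_pos":[0.5,0,0],"dr":[0,0,0]},{"delta_pos":[0,0,0],"dr":[0,0,0]},{"delta_pos":[0,0,0],"dr":[0,0,0]}]'
python3 - <<'E'
from h import *
np.set_printoptions(precision=3,suppress=True)
s=get_state(); print(s["t"],s["q"],s["eef_pos"],s["ee_rot"])
save("wrist","w1.png"); print(ray("wrist",(320,200)))
for q in ["lift","wheel_center","crank_grip","pawl_pivot","pawl_pin","pawl_arm","ratchet","tube_rack"]:
    print(q,[(np.round(m["location"],1).tolist(),round(m["conf"],2)) for m in mark_of("wrist",q)[:2]])
E
```

```text
t: 2.6
eef_pos: [0.4117, -0.3191, 0.4199]
ee_rot: [-3.141, -0.0, -1.32]
force: [0.0, -0.1, -0.4]
width: 0.0874
gripper_force: 0.0
t: 3.4
eef_pos: [0.5014, -0.1798, 0.4192]
ee_rot: [3.141, 0.0, -1.326]
force: [0.1, -0.2, 0.6]
width: 0.0877
gripper_force: 0.0
3.4 [ 0.024  0.057  0.011  0.    -1.526  0.221] [ 0.501 -0.18   0.419] [ 3.141  0.    -1.326]
(array([ 0.52 , -0.254,  0.558]), array([-0.062,  0.281, -0.958]))
lift [([282.0, 248.6], 0.61), ([255.8, 262.4], 0.21)]
wheel_center [([257.7, 267.0], 0.72)]
crank_grip [([306.4, 226.7], 0.66)]
pawl_pivot []
pawl_pin []
pawl_arm []
ratchet []
tube_rack []
```

View pics/w1.png

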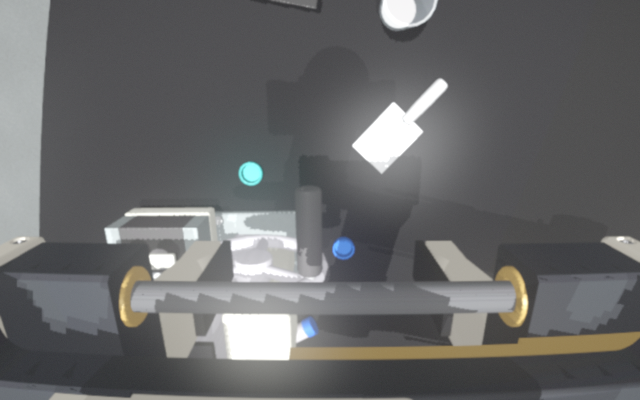

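```bash
cat > fit.py <<'E'
from h import *
from scipy.optimize import least_squares
np.set_printoptions(precision=4,suppress=True)
a=np.pi/3
L={"lift":[0,0,0],"wheel_center":[0,-.073,.215],"crank_grip":[-.07*np.sin(a),-.13,.215+.07*np.cos(a)],"pawl_pivot":[.056,.058,.261],"pawl_pin":[.010,.098,.264],"tip":[-.07*np.sin(a),-.168,.215+.07*np.cos(a)],"root":[-.07*np.sin(a),-.084,.215+.07*np.cos(a)]}
O={"scene":{"lift":(310.4,251.7),"wheel_center":(297.6,217.6),"crank_grip":(268.7,218.9),"pawl_pivot":(333.6,172.4),"pawl_pin":(321.3,155.4)},
"side":{"lift":(324.3,246.6),"wheel_center":(331.1,172.8),"crank_grip":(357.6,149.4),"pawl_pivot":(302.2,186.4),"pawl_pin":(318.7,191.5)},
"wrist":{"wheel_center":(257.7,267),"crank_grip":(308.5,226.7),"tip":(308.5,191),"root":(312.5,270)}}
C={c:calibration(c) for c in O}
def W(p,l): return np.array([p[0],p[1],0])+R.from_euler('z',p[2]).apply(l)
def f(p): return np.concatenate([proj(c,W(p,L[k]),C[c])-v for c in O for k,v in O[c].items()])
b=least_squares(f,[.529,-.003,.244],loss='soft_l1',f_scale=2)
print(b.x,b.cost); i=0
for c in O:
    for k in O[c]: print(c,k,f(b.x)[i:i+2]); i+=2
for k in L: print(k,W(b.x,L[k]))
E
python3 fit.py
```

```text
[0.5274 0.0046 0.2643] 44.99354753959091
scene lift [-1.9588 -3.1945]
scene wheel_center [ 2.72   -2.8663]
scene crank_grip [-0.7623 -1.393 ]
scene pawl_pivot [ 0.8964 -3.5908]
scene pawl_pin [-1.2306  0.0265]
side lift [2.0248 2.6586]
side wheel_center [-1.1711 -1.5199]
side crank_grip [-3.0559  0.7976]
side pawl_pivot [-0.9542 -2.1075]
side pawl_pin [-0.0121  3.2663]
wrist wheel_center [-1.9759 -1.1018]
wrist crank_grip [ 1.8857 -0.3594]
wrist tip [ 0.6698 -5.0188]
wrist root [-0.7215  1.592 ]
lift [0.5274 0.0046 0.    ]
wheel_center [ 0.5465 -0.0659  0.215 ]
crank_grip [ 0.5028 -0.1367  0.25  ]
pawl_pivot [0.5663 0.0752 0.261 ]
pawl_pin [0.5114 0.1018 0.264 ]
tip [ 0.5128 -0.1734  0.25  ]
root [ 0.4908 -0.0923  0.25  ]
```

```bash
python3 -m handwheel '[{"delta_pos":[0.1,0.6,-0.2],"dr":[0,0,1]},{"delta_pos":[0.03,0.6,-0.6],"dr":[0,0,0]},{"delta_pos":[0,0,-0.9],"dr":[0,0,0]},{"delta_pos":[0,0,-0.9],"dr":[0,0,0]},{"delta_pos":[0,0,-0.9],"dr":[0,0,0]},{"delta_pos":[0,0,0],"dr":[0,0,0]}]'
python3 - <<'E'
from h import *
save("wrist","w2.png")
for q in ["crank_grip","wheel_center"]: print(q,[(np.round(m["location"],1).tolist(),round(m["conf"],2)) for m in mark_of("wrist",q)[:2]])
print(get_state()["eef_pos"],[proj("wrist",p) for p in [(.5028,-.1367,.25),(.5128,-.1734,.25)]])
E
```

```text
t: 4.45
eef_pos: [0.5034, -0.1431, 0.3112]
ee_rot: [3.136, 0.002, -1.308]
force: [-0.0, 0.5, 0.7]
width: 0.0873
gripper_force: 0.0
crank_grip [([318.0, 233.1], 0.6)]
wheel_center [([238.5, 290.2], 0.72), ([278.0, 253.0], 0.19)]
[ 0.50596889 -0.14371208  0.31611005] [array([325.9718225 , 235.45418377]), array([326.00425015, 174.47014138])]
```

View pics/w2.png

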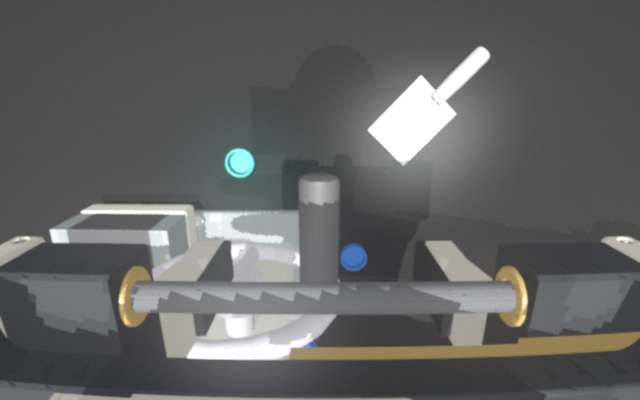

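The handle shows straight and centred at column 319. It sits about 4 mm further along lift +x than the fit said. I'm descending and gripping.

```bash
python3 -m handwheel '[{"delta_pos":[0.11,0.03,-0.7],"dr":[0,0,0]},{"delta_pos":[0,0,-0.8],"dr":[0,0,0]},{"delta_pos":[0,0,-0.67],"dr":[0,0,0]},{"delta_pos":[0,0,0],"dr":[0,0,0]},{"delta_pos":[0,0,0],"dr":[0,0,0]}]'
python3 -m handwheel '[{"delta_pos":[0,0,0],"dr":[0,0,0]},{"delta_pos":[0,0,0],"dr":[0,0,0]},{"delta_pos":[0,0,0],"dr":[0,0,0]},{"delta_pos":[0,0,0],"dr":[0,0,0]},{"delta_pos":[0,0,0],"dr":[0,0,0]},{"delta_pos":[0,0,0],"dr":[0,0,0]}]' 1 40; python3 -c "
from h import *
s=get_state();print(s['eef_pos'],s['force'])"
```

```text
t: 5.1
eef_pos: [0.5095, -0.1428, 0.2512]
ee_rot: [-3.14, -0.001, -1.308]
force: [-0.0, -0.0, 0.1]
width: 0.0876
gripper_force: 0.0
t: 5.7
eef_pos: [0.5086, -0.1426, 0.2495]
ee_rot: [-3.142, -0.0, -1.308]
force: [-0.2, 1.1, 1.1]
width: 0.0451
gripper_force: 0.0
[ 0.50858659 -0.14255073  0.24952361] [-0.15542096  1.06010461  1.12635064]
```

```bash
python3 -m handwheel '[{"delta_pos":[0,0,0],"dr":[0,0,0]},{"delta_pos":[0,0,0],"dr":[0,0,0]},{"delta_pos":[0,0,0],"dr":[0,0,0]},{"delta_pos":[0,0,0],"dr":[0,0,0]},{"delta_pos":[0,0,0],"dr":[0,0,0]}]'; python3 -c "
from h import *
s=get_state();print(s['eef_pos'],s['force'],s['moment'])"
```

```text
t: 6.2
eef_pos: [0.5062, -0.1432, 0.2488]
ee_rot: [3.136, 0.001, -1.309]
force: [-8.4, -2.3, 2.1]
width: 0.0228
gripper_force: 40.0
[ 0.50615642 -0.14322404  0.2488102 ] [-8.44866163 -2.26118501  2.14327396] [-0.77732586  2.68751827  0.0028505 ]
```

```bash
python3 -m handwheel '[{"delta_pos":[-0.09,-0.02,-0.1],"dr":[0,0,0]},{"delta_pos":[-0.07,-0.02,-0.11],"dr":[0,0,0]},{"delta_pos":[-0.06,-0.02,-0.11],"dr":[0,0,0]},{"delta_pos":[-0.05,-0.01,-0.1],"dr":[0,0,0]},{"delta_pos":[0,0,0],"dr":[0,0,0]},{"delta_pos":[0,0,0],"dr":[0,0,0]}]'; python3 -c "
from h import *
s=get_state();print(s['eef_pos'],s['force'],s['moment'])"
```

```text
t: 6.8
eef_pos: [0.5015, -0.1445, 0.2389]
ee_rot: [-3.138, -0.001, -1.307]
force: [-2.5, 3.5, 12.3]
width: 0.023
gripper_force: 40.0
[ 0.50148188 -0.14450665  0.23893263] [-2.52357931  3.46786366 12.29535918] [ 1.340992    1.14272603 -0.06654447]
```

```bash
python3 -m handwheel '[{"delta_pos":[0,0,0.04],"dr":[0,0,0]},{"delta_pos":[0,0,0.03],"dr":[0,0,0]},{"delta_pos":[0,0,0],"dr":[0,0,0]},{"delta_pos":[0,0,0],"dr":[0,0,0]},{"delta_pos":[0,0,0],"dr":[0,0,0]}]' -0.14
python3 -m handwheel '[{"delta_pos":[0,0,0.6],"dr":[0,0,0]},{"delta_pos":[0,0,0.9],"dr":[0,0,0]},{"delta_pos":[0,0,0.9],"dr":[0,0,0]},{"delta_pos":[0,0,0.9],"dr":[0,0,0]},{"delta_pos":[0.05,1,0.2],"dr":[0,0,0]},{"delta_pos":[0.05,1,0],"dr":[0,0,0]},{"delta_pos":[0.05,1,0],"dr":[0,0,0]},{"delta_pos":[0.05,1,0],"dr":[0,0,0]},{"delta_pos":[0.05,1,0],"dr":[0,0,0]},{"delta_pos":[0.05,1,0],"dr":[0,0,0]}]'
python3 -m handwheel '[{"delta_pos":[0.05,1,0],"dr":[0,0,0]},{"delta_pos":[0.05,0.9,0],"dr":[0,0,0]},{"delta_pos":[0,0.3,0],"dr":[0,0,0]},{"delta_pos":[0,0,0],"dr":[0,0,0]},{"delta_pos":[0,0,0],"dr":[0,0,0]}]'
python3 - <<'E'
from h import *
save("wrist","w3.png")
for q in ["pawl_pin","pawl_pivot","pawl_arm","ratchet"]: print(q,[(np.round(m["location"],1).tolist(),round(m["conf"],2)) for m in mark_of("wrist",q)[:2]])
print(get_state()["eef_pos"],[proj("wrist",p) for p in [(.5132,.1023,.264)]])
E
```

```text
t: 7.3
eef_pos: [0.5004, -0.1447, 0.2387]
ee_rot: [3.141, 0.0, -1.308]
force: [0.4, 0.0, -0.1]
width: 0.0494
gripper_force: 0.0
t: 8.3
eef_pos: [0.5093, 0.0365, 0.3439]
ee_rot: [3.141, 0.0, -1.308]
force: [0.5, 0.0, -0.6]
width: 0.0497
gripper_force: 0.0
t: 8.8
eef_pos: [0.5124, 0.1009, 0.3438]
ee_rot: [3.141, -0.0, -1.308]
force: [-0.1, -0.5, -0.4]
width: 0.05
gripper_force: 0.0
pawl_pin [([316.1, 222.7], 0.71)]
pawl_pivot [([248.2, 154.0], 0.62)]
pawl_arm []
ratchet []
[0.51250153 0.10054883 0.34407354] [array([322.06928142, 218.23789079])]
```

View pics/w3.png

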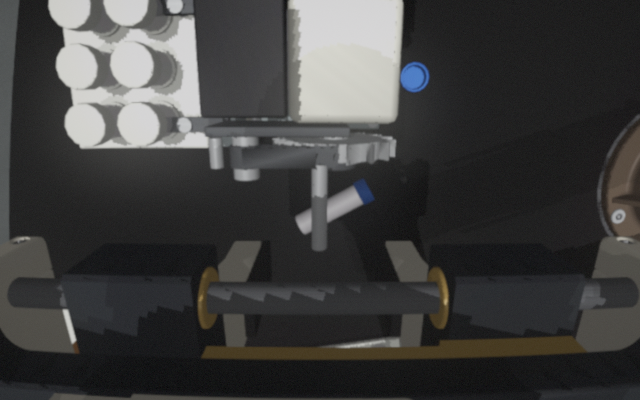

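The pin is at column 319, rows 165–250, with the pivot at (247,155) and the stop peg at (215,150). The arm is aligned to within 2 mm, so I'm descending and gripping lightly.

```bash
python3 -m handwheel '[{"delta_pos":[0.07,0.05,-0.7],"dr":[0,0,0]},{"delta_pos":[0,0,-0.8],"dr":[0,0,0]},{"delta_pos":[0,0,-0.7],"dr":[0,0,0]},{"delta_pos":[0,0,-0.46],"dr":[0,0,0]},{"delta_pos":[0,0,0],"dr":[0,0,0]},{"delta_pos":[0,0,0],"dr":[0,0,0]}]'
python3 -m handwheel '[{"delta_pos":[0,0,0],"dr":[0,0,0]},{"delta_pos":[0,0,0],"dr":[0,0,0]},{"delta_pos":[0,0,0],"dr":[0,0,0]},{"delta_pos":[0,0,0],"dr":[0,0,0]},{"delta_pos":[0,0,0],"dr":[0,0,0]},{"delta_pos":[0,0,0],"dr":[0,0,0]},{"delta_pos":[0,0,0],"dr":[0,0,0]},{"delta_pos":[0,0,0],"dr":[0,0,0]}]' 1 15; python3 -c "
from h import *
s=get_state();print(s['eef_pos'],s['force'],s['moment'])"
```

```text
t: 9.65
eef_pos: [0.5149, 0.1025, 0.2647]
ee_rot: [-3.141, -0.0, -1.308]
force: [-0.1, -0.2, -0.0]
width: 0.0502
gripper_force: 0.0
t: 10.45
eef_pos: [0.5145, 0.1028, 0.2642]
ee_rot: [3.141, 0.0, -1.308]
force: [-1.3, 0.6, 0.2]
width: 0.0095
gripper_force: 15.0
[0.5144752  0.10283927 0.26421014] [-1.27228712  0.55536665  0.24650106] [ 0.01799131  0.68910364 -0.05675303]
```

```bash
cat > arc.py <<'E'
import numpy as np,sys
def rows(cx,cz0,r,seq,yaw=.262):
    # seq of angles (rad, from +x up to +z); prints world deltas in 30mm units, rounding carried
    P=[np.array([r*np.cos(a)*np.cos(yaw),r*np.cos(a)*np.sin(yaw),r*np.sin(a)])/.03 for a in seq]
    c=P[0]; out=[]
    for p in P[1:]:
        d=np.round(p-c,2); c=c+d; out.append('{"delta_pos":[%g,%g,%g],"dr":[0,0,0]}'%tuple(d+0.0))
    print(",".join(out))
E
python3 - <<'E'
from arc import *
s=np.deg2rad(176.27)
rows(0,0,.0461,s-np.array([0,.05,.1,.15,.2,.25]))
rows(0,0,.0461,s-np.array([.25,.35,.45,.55,.65,.75,.85,.95,1.05,1.15,1.25]))
rows(0,0,.0461,s-np.array([1.25,1.35,1.45,1.55,1.65,1.75,1.85,1.95,2.05,2.12,2.18]))
E
```

```text
{"delta_pos":[0.01,0,0.08],"dr":[0,0,0]},{"delta_pos":[0.01,0,0.07],"dr":[0,0,0]},{"delta_pos":[0.01,0.01,0.08],"dr":[0,0,0]},{"delta_pos":[0.02,0,0.07],"dr":[0,0,0]},{"delta_pos":[0.02,0.01,0.08],"dr":[0,0,0]}
{"delta_pos":[0.05,0.01,0.14],"dr":[0,0,0]},{"delta_pos":[0.07,0.02,0.14],"dr":[0,0,0]},{"delta_pos":[0.08,0.02,0.13],"dr":[0,0,0]},{"delta_pos":[0.09,0.03,0.12],"dr":[0,0,0]},{"delta_pos":[0.1,0.03,0.11],"dr":[0,0,0]},{"delta_pos":[0.12,0.03,0.1],"dr":[0,0,0]},{"delta_pos":[0.12,0.03,0.09],"dr":[0,0,0]},{"delta_pos":[0.13,0.03,0.07],"dr":[0,0,0]},{"delta_pos":[0.13,0.04,0.06],"dr":[0,0,0]},{"delta_pos":[0.15,0.04,0.05],"dr":[0,0,0]}
{"delta_pos":[0.15,0.04,0.03],"dr":[0,0,0]},{"delta_pos":[0.14,0.04,0.02],"dr":[0,0,0]},{"delta_pos":[0.15,0.04,0],"dr":[0,0,0]},{"delta_pos":[0.15,0.04,-0.02],"dr":[0,0,0]},{"delta_pos":[0.14,0.04,-0.03],"dr":[0,0,0]},{"delta_pos":[0.15,0.04,-0.04],"dr":[0,0,0]},{"delta_pos":[0.13,0.03,-0.06],"dr":[0,0,0]},{"delta_pos":[0.13,0.04,-0.07],"dr":[0,0,0]},{"delta_pos":[0.09,0.02,-0.06],"dr":[0,0,0]},{"delta_pos":[0.07,0.02,-0.06],"dr":[0,0,0]}
```

```bash
python3 -m handwheel '[{"delta_pos":[0.01,0,0.08],"dr":[0,0,0]},{"delta_pos":[0.01,0,0.07],"dr":[0,0,0]}]'; python3 -m handwheel '[{"delta_pos":[0.01,0.01,0.08],"dr":[0,0,0]},{"delta_pos":[0.02,0,0.07],"dr":[0,0,0]},{"delta_pos":[0.02,0.01,0.08],"dr":[0,0,0]}]'
```

```text
t: 10.65
eef_pos: [0.515, 0.1029, 0.2684]
ee_rot: [3.141, 0.0, -1.308]
force: [-0.1, 0.7, -2.9]
width: 0.0095
gripper_force: 15.0
t: 10.95
eef_pos: [0.5167, 0.1034, 0.2757]
ee_rot: [3.141, -0.0, -1.308]
force: [-0.1, 0.4, -2.9]
width: 0.0093
gripper_force: 15.0
```

The pawl came out freely, with under 3 N on the tool. I'm continuing the swing.

```bash
python3 -m handwheel '[{"delta_pos":[0.05,0.01,0.14],"dr":[0,0,0]},{"delta_pos":[0.07,0.02,0.14],"dr":[0,0,0]},{"delta_pos":[0.08,0.02,0.13],"dr":[0,0,0]},{"delta_pos":[0.09,0.03,0.12],"dr":[0,0,0]},{"delta_pos":[0.1,0.03,0.11],"dr":[0,0,0]},{"delta_pos":[0.12,0.03,0.1],"dr":[0,0,0]},{"delta_pos":[0.12,0.03,0.09],"dr":[0,0,0]},{"delta_pos":[0.13,0.03,0.07],"dr":[0,0,0]},{"delta_pos":[0.13,0.04,0.06],"dr":[0,0,0]},{"delta_pos":[0.15,0.04,0.05],"dr":[0,0,0]}]'
```

```text
t: 11.95
eef_pos: [0.5483, 0.1116, 0.3074]
ee_rot: [-3.14, -0.001, -1.308]
force: [-3.3, -1.6, 3.8]
width: 0.0094
gripper_force: 15.0
```

```bash
python3 -m handwheel '[{"delta_pos":[0.15,0.04,0.03],"dr":[0,0,0]},{"delta_pos":[0.14,0.04,0.02],"dr":[0,0,0]},{"delta_pos":[0.15,0.04,0],"dr":[0,0,0]},{"delta_pos":[0.15,0.04,-0.02],"dr":[0,0,0]},{"delta_pos":[0.14,0.04,-0.03],"dr":[0,0,0]},{"delta_pos":[0.15,0.04,-0.04],"dr":[0,0,0]}]'
```

```text
t: 12.55
eef_pos: [0.5747, 0.1189, 0.3044]
ee_rot: [3.141, -0.0, -1.308]
force: [-0.5, -3.5, 1.8]
width: 0.0087
gripper_force: 15.0
```

```bash
python3 -m handwheel '[{"delta_pos":[0.13,0.03,-0.06],"dr":[0,0,0]},{"delta_pos":[0.13,0.04,-0.07],"dr":[0,0,0]},{"delta_pos":[0.09,0.02,-0.06],"dr":[0,0,0]}]'; python3 -m handwheel '[{"delta_pos":[0.05,0.01,-0.04],"dr":[0,0,0]},{"delta_pos":[0,0,0],"dr":[0,0,0]}]'
```

```text
t: 12.85
eef_pos: [0.5851, 0.1218, 0.2985]
ee_rot: [3.141, -0.0, -1.308]
force: [-0.6, -1.6, 1.6]
width: 0.0092
gripper_force: 15.0
t: 13.05
eef_pos: [0.5864, 0.1223, 0.2974]
ee_rot: [3.141, 0.0, -1.308]
force: [-0.0, -2.4, 1.4]
width: 0.009
gripper_force: 15.0
```

```bash
python3 -m handwheel '[{"delta_pos":[0.03,0.01,-0.03],"dr":[0,0,0]},{"delta_pos":[0,0,0],"dr":[0,0,0]}]';  python3 -m handwheel '[{"delta_pos":[0,0,0],"dr":[0,0,0]},{"delta_pos":[0,0,0],"dr":[0,0,0]},{"delta_pos":[0,0,0],"dr":[0,0,0]}]' 0.3
python3 - <<'E'
from h import *
s=get_state();print(s['eef_pos'],s['force'],s['width'])
save("wrist","w4.png")
for q in ["pawl_pin","pawl_pivot"]: print(q,[(np.round(m["location"],1).tolist(),round(m["conf"],2)) for m in mark_of("wrist",q)[:2]])
print(proj("wrist",s['eef_pos']))
E
```

```text
t: 13.25
eef_pos: [0.5872, 0.1224, 0.2969]
ee_rot: [-3.142, 0.0, -1.308]
force: [-0.6, -2.4, 1.1]
width: 0.0096
gripper_force: 15.0
t: 13.55
eef_pos: [0.5872, 0.1228, 0.2968]
ee_rot: [-3.141, 0.001, -1.308]
force: [-0.6, 0.5, -0.3]
width: 0.0271
gripper_force: 0.0
[0.58723104 0.12281912 0.29676401] [-0.60333078  0.47670977 -0.34870955] 0.027077237588995415
pawl_pin [([322.2, 276.0], 0.89)]
pawl_pivot [([385.4, 167.3], 0.96)]
[323.93234933 277.87319802]
```

View pics/w4.png

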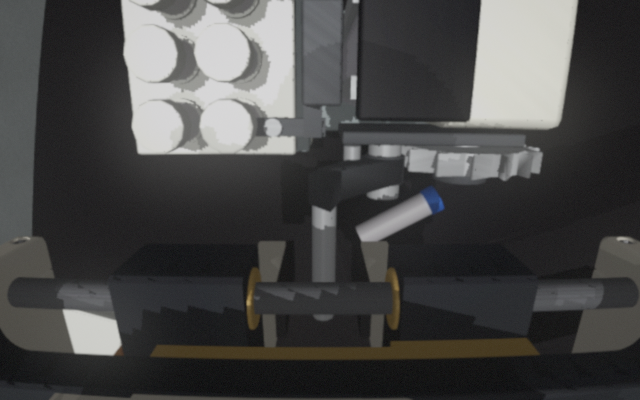

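The pawl is thrown over: the pin is near (322,276) and the pivot near (386,167), with the arm leaning to +x. Now I'm going back to the handle.

```bash
python3 -m handwheel '[{"delta_pos":[0,0,0.7],"dr":[0,0,0]},{"delta_pos":[0,0,0.8],"dr":[0,0,0]},{"delta_pos":[-0.1,-0.3,0.7],"dr":[0,0,0]},{"delta_pos":[-0.3,-0.9,0],"dr":[0,0,0]},{"delta_pos":[-0.3,-1,0],"dr":[0,0,0]},{"delta_pos":[-0.3,-1,0],"dr":[0,0,0]},{"delta_pos":[-0.3,-1,0],"dr":[0,0,0]},{"delta_pos":[-0.3,-1,0],"dr":[0,0,0]},{"delta_pos":[-0.3,-1,0],"dr":[0,0,0]},{"delta_pos":[-0.3,-1,0],"dr":[0,0,0]}]' -0.36
python3 -m handwheel '[{"delta_pos":[-0.3,-1,0],"dr":[0,0,0]},{"delta_pos":[-0.36,-0.7,0],"dr":[0,0,0]},{"delta_pos":[0,0,-0.6],"dr":[0,0,0]},{"delta_pos":[0,0,-0.8],"dr":[0,0,0]},{"delta_pos":[0,0,-0.8],"dr":[0,0,0]},{"delta_pos":[0,0,-0.8],"dr":[0,0,0]},{"delta_pos":[0,0,-0.6],"dr":[0,0,0]},{"delta_pos":[0,0,-0.5],"dr":[0,0,0]},{"delta_pos":[0,0,0],"dr":[0,0,0]},{"delta_pos":[0,0,0],"dr":[0,0,0]}]'
```

```text
t: 14.7
eef_pos: [0.5207, -0.0947, 0.363]
ee_rot: [-3.141, 0.0, -1.308]
force: [0.5, 0.1, 0.1]
width: 0.0596
gripper_force: 0.0
t: 15.7
eef_pos: [0.5016, -0.1447, 0.2403]
ee_rot: [3.142, -0.0, -1.308]
force: [0.2, 0.7, 0.3]
width: 0.0597
gripper_force: 0.0
```

```bash
python3 -m handwheel '[{"delta_pos":[0,0,0],"dr":[0,0,0]},{"delta_pos":[0,0,0],"dr":[0,0,0]},{"delta_pos":[0,0,0],"dr":[0,0,0]},{"delta_pos":[0,0,0],"dr":[0,0,0]},{"delta_pos":[0,0,0],"dr":[0,0,0]},{"delta_pos":[0,0,0],"dr":[0,0,0]},{"delta_pos":[0,0,0],"dr":[0,0,0]}]' 1 40
python3 - <<'E'
from h import *
from arc import *
s=get_state();print(s['eef_pos'],s['force'])
a=np.deg2rad(159)
rows(0,0,.07,a-np.arange(0,.91,.1))
rows(0,0,.07,a-np.arange(.9,1.71,.1))
rows(0,0,.07,a-np.arange(1.7,2.4,.05))
E
```

```text
t: 16.4
eef_pos: [0.5015, -0.1446, 0.24]
ee_rot: [-3.141, -0.0, -1.308]
force: [-1.4, 0.1, 2.5]
width: 0.023
gripper_force: 40.0
[ 0.50148837 -0.14463771  0.24000012] [-1.41943319  0.10331525  2.52668259]
{"delta_pos":[0.09,0.02,0.21],"dr":[0,0,0]},{"delta_pos":[0.11,0.03,0.21],"dr":[0,0,0]},{"delta_pos":[0.13,0.04,0.19],"dr":[0,0,0]},{"delta_pos":[0.15,0.04,0.17],"dr":[0,0,0]},{"delta_pos":[0.16,0.04,0.16],"dr":[0,0,0]},{"delta_pos":[0.18,0.05,0.14],"dr":[0,0,0]},{"delta_pos":[0.2,0.05,0.13],"dr":[0,0,0]},{"delta_pos":[0.2,0.06,0.1],"dr":[0,0,0]},{"delta_pos":[0.21,0.05,0.08],"dr":[0,0,0]}
{"delta_pos":[0.22,0.06,0.06],"dr":[0,0,0]},{"delta_pos":[0.22,0.06,0.03],"dr":[0,0,0]},{"delta_pos":[0.23,0.06,0.02],"dr":[0,0,0]},{"delta_pos":[0.22,0.06,-0.01],"dr":[0,0,0]},{"delta_pos":[0.22,0.06,-0.04],"dr":[0,0,0]},{"delta_pos":[0.22,0.06,-0.05],"dr":[0,0,0]},{"delta_pos":[0.21,0.05,-0.08],"dr":[0,0,0]},{"delta_pos":[0.21,0.06,-0.1],"dr":[0,0,0]}
{"delta_pos":[0.1,0.03,-0.06],"dr":[0,0,0]},{"delta_pos":[0.09,0.02,-0.06],"dr":[0,0,0]},{"delta_pos":[0.09,0.03,-0.07],"dr":[0,0,0]},{"delta_pos":[0.09,0.02,-0.07],"dr":[0,0,0]},{"delta_pos":[0.09,0.02,-0.08],"dr":[0,0,0]},{"delta_pos":[0.08,0.02,-0.08],"dr":[0,0,0]},{"delta_pos":[0.07,0.02,-0.09],"dr":[0,0,0]},{"delta_pos":[0.08,0.02,-0.08],"dr":[0,0,0]},{"delta_pos":[0.07,0.02,-0.1],"dr":[0,0,0]},{"delta_pos":[0.06,0.02,-0.09],"dr":[0,0,0]},{"delta_pos":[0.06,0.02,-0.1],"dr":[0,0,0]},{"delta_pos":[0.05,0.01,-0.11],"dr":[0,0,0]},{"delta_pos":[0.05,0.01,-0.1],"dr":[0,0,0]}
```

```bash
python3 -m handwheel '[{"delta_pos":[0.09,0.02,0.21],"dr":[0,0,0]},{"delta_pos":[0.11,0.03,0.21],"dr":[0,0,0]},{"delta_pos":[0.13,0.04,0.19],"dr":[0,0,0]},{"delta_pos":[0.15,0.04,0.17],"dr":[0,0,0]}]'
python3 -m handwheel '[{"delta_pos":[0.16,0.04,0.16],"dr":[0,0,0]},{"delta_pos":[0.18,0.05,0.14],"dr":[0,0,0]},{"delta_pos":[0.2,0.05,0.13],"dr":[0,0,0]},{"delta_pos":[0.2,0.06,0.1],"dr":[0,0,0]},{"delta_pos":[0.21,0.05,0.08],"dr":[0,0,0]}]'
```

```text
t: 16.8
eef_pos: [0.5161, -0.1407, 0.2635]
ee_rot: [3.141, 0.0, -1.308]
force: [2.3, -3.0, -9.0]
width: 0.023
gripper_force: 40.0
t: 17.3
eef_pos: [0.544, -0.1334, 0.2812]
ee_rot: [3.139, 0.0, -1.308]
force: [-0.5, -4.9, -10.7]
width: 0.0231
gripper_force: 40.0
```

```bash
python3 -m handwheel '[{"delta_pos":[0.22,0.06,0.02],"dr":[0,0,0]},{"delta_pos":[0.22,0.06,0.01],"dr":[0,0,0]},{"delta_pos":[0.23,0.06,0.01],"dr":[0,0,0]},{"delta_pos":[0.22,0.06,-0.01],"dr":[0,0,0]}]'
python3 -m handwheel '[{"delta_pos":[0.22,0.06,-0.04],"dr":[0,0,0]},{"delta_pos":[0.22,0.06,-0.05],"dr":[0,0,0]},{"delta_pos":[0.21,0.05,-0.08],"dr":[0,0,0]},{"delta_pos":[0.21,0.06,-0.1],"dr":[0,0,0]},{"delta_pos":[0,0,0],"dr":[0,0,0]}]'
python3 - <<'E'
from h import *
s=get_state();print(s['eef_pos'],s['force'])
E
```

```text
t: 17.7
eef_pos: [0.5718, -0.1262, 0.2836]
ee_rot: [-3.14, -0.001, -1.308]
force: [-3.1, -3.7, 1.4]
width: 0.0231
gripper_force: 40.0
t: 18.2
eef_pos: [0.5988, -0.119, 0.2743]
ee_rot: [-3.139, -0.001, -1.308]
force: [3.3, -4.8, -0.3]
width: 0.0232
gripper_force: 40.0
[ 0.59881319 -0.11901901  0.27433808] [ 3.27339788 -4.76062863 -0.33632764]
```

```bash
cat > wh.py <<'E'
from h import *
from scipy.optimize import least_squares
P=np.array([(.5015,-.1445,.2389),(.5161,-.1407,.2635),(.544,-.1334,.2812),(.5718,-.1262,.2836),(.5988,-.119,.2743)])
ex=np.array([np.cos(.262),np.sin(.262)])
U=np.c_[P[:,:2]@ex,P[:,2]]
b=least_squares(lambda c:np.hypot(*(U-c).T)-.07,[.51,.215]); c=b.x
def rep():
    s=get_state(); u=np.array([s['eef_pos'][:2]@ex,s['eef_pos'][2]])-c; F=np.array([s['force'][:2]@ex,s['force'][2]])
    al=np.arctan2(u[1],u[0]); t=np.array([np.sin(al),-np.cos(al)])
    th=5*np.pi/6-al
    print("t %.2f wheel %.3f rack %.1f r %.1f Ft %.1f Fr %.1f"%(s['t'],th,160-30*th,1e3*np.hypot(*u),F@t,F@u/.07))
if __name__=="__main__":
    print(c,b.fun*1e3) if 0 else None; rep()
E
python3 -c "
from wh import *
print(c,b.fun*1e3,[5*np.pi/6-np.arctan2(*(p-c)[::-1]) for p in U]); rep()"
python3 -m handwheel '[{"delta_pos":[0.1,0.03,-0.06],"dr":[0,0,0]},{"delta_pos":[0.09,0.02,-0.06],"dr":[0,0,0]},{"delta_pos":[0,0,0],"dr":[0,0,0]}]' >/dev/null; python3 wh.py
python3 -m handwheel '[{"delta_pos":[0.09,0.03,-0.07],"dr":[0,0,0]},{"delta_pos":[0,0,0],"dr":[0,0,0]}]' >/dev/null; python3 wh.py
```

```text
[0.51203678 0.21416974] [-0.38117681  0.23326149  0.28893169 -0.15909726 -0.16933154] [np.float64(-0.1604454168754832), np.float64(0.2551332031670803), np.float64(0.7415052979188781), np.float64(1.1556919909744097), np.float64(1.5805909309986597)]
t 18.20 wheel 1.580 rack 112.6 r 69.9 Ft 1.8 Fr 0.7
t 18.50 wheel 1.668 rack 110.0 r 69.8 Ft 0.4 Fr 2.6
t 18.70 wheel 1.716 rack 108.5 r 69.9 Ft -0.9 Fr 1.8
```

```bash
python3 -m handwheel '[{"delta_pos":[0.09,0.02,-0.07],"dr":[0,0,0]},{"delta_pos":[0,0,0],"dr":[0,0,0]}]' >/dev/null; python3 wh.py
python3 -m handwheel '[{"delta_pos":[0.09,0.02,-0.08],"dr":[0,0,0]},{"delta_pos":[0,0,0],"dr":[0,0,0]}]' >/dev/null; python3 wh.py
python3 -m handwheel '[{"delta_pos":[0.04,0.01,-0.04],"dr":[0,0,0]},{"delta_pos":[0,0,0],"dr":[0,0,0]}]' >/dev/null; python3 wh.py
python3 -m handwheel '[{"delta_pos":[0.04,0.01,-0.04],"dr":[0,0,0]},{"delta_pos":[0,0,0],"dr":[0,0,0]}]' >/dev/null; python3 wh.py
```

```text
t 18.90 wheel 1.765 rack 107.0 r 69.8 Ft -0.3 Fr 1.5
t 19.10 wheel 1.819 rack 105.4 r 69.8 Ft -2.3 Fr 1.4
t 19.30 wheel 1.841 rack 104.8 r 69.8 Ft -2.3 Fr 1.1
t 19.50 wheel 1.865 rack 104.1 r 69.9 Ft -2.8 Fr 0.3
```

```bash
python3 -m handwheel '[{"delta_pos":[0.04,0.01,-0.04],"dr":[0,0,0]},{"delta_pos":[0,0,0],"dr":[0,0,0]}]' >/dev/null; python3 wh.py
python3 -m handwheel '[{"delta_pos":[0.04,0.01,-0.04],"dr":[0,0,0]},{"delta_pos":[0,0,0],"dr":[0,0,0]}]' >/dev/null; python3 wh.py
python3 -m handwheel '[{"delta_pos":[0.04,0.01,-0.04],"dr":[0,0,0]},{"delta_pos":[0,0,0],"dr":[0,0,0]}]' >/dev/null; python3 wh.py
```

```text
t 19.70 wheel 1.886 rack 103.4 r 69.9 Ft -4.1 Fr 2.3
t 19.90 wheel 1.904 rack 102.9 r 69.9 Ft -7.0 Fr 0.9
t 20.10 wheel 1.920 rack 102.4 r 69.8 Ft -10.1 Fr 0.2
```

```bash
python3 -m handwheel '[{"delta_pos":[0.03,0.01,-0.03],"dr":[0,0,0]},{"delta_pos":[0,0,0],"dr":[0,0,0]}]' >/dev/null; python3 wh.py; python3 -m handwheel '[{"delta_pos":[0,0,0],"dr":[0,0,0]},{"delta_pos":[0,0,0],"dr":[0,0,0]}]' >/dev/null; python3 wh.py
python3 - <<'E'
from h import *
for c in ["scene","side"]:
    im=save(c,c+"2.png")
a=cv2.imread('pics/scene2.png')[150:300,250:420];b=cv2.imread('pics/side2.png')[140:280,220:390]
cv2.imwrite('pics/c2.png',np.hstack([cv2.resize(a,(400,353)),cv2.resize(b,(400,353))]))
E
```

```text
t 20.30 wheel 1.932 rack 102.0 r 69.8 Ft -13.5 Fr 1.1
t 20.50 wheel 1.932 rack 102.1 r 69.9 Ft -13.3 Fr 1.0
```

View pics/c2.png

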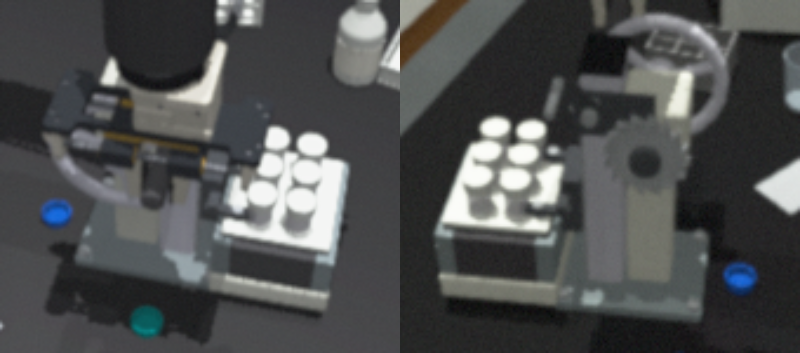

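The rack plate sits on the block. The handle force slope is about 9 N per mm, with about 8 N above free running, so it's pressed by roughly 1 mm (about 20 N). That counts as snug, so I'm easing off, releasing and going back to the pawl.

```bash
python3 -m handwheel '[{"delta_pos":[-0.04,-0.01,0.04],"dr":[0,0,0]},{"delta_pos":[0,0,0],"dr":[0,0,0]}]' >/dev/null; python3 wh.py; python3 -m handwheel '[{"delta_pos":[0,0,0],"dr":[0,0,0]},{"delta_pos":[0,0,0],"dr":[0,0,0]},{"delta_pos":[0,0,0],"dr":[0,0,0]},{"delta_pos":[0,0,0],"dr":[0,0,0]},{"delta_pos":[0,0,0],"dr":[0,0,0]},{"delta_pos":[0,0,0],"dr":[0,0,0]}]' -0.36
python3 -m handwheel '[{"delta_pos":[0,0,0.6],"dr":[0,0,0]},{"delta_pos":[0,0,0.9],"dr":[0,0,0]},{"delta_pos":[0,0,0.9],"dr":[0,0,0]},{"delta_pos":[0,0,0.9],"dr":[0,0,0]},{"delta_pos":[0,0,0],"dr":[0,0,0]},{"delta_pos":[0,0,0],"dr":[0,0,0]}]'
```

```text
t 20.80 wheel 1.926 rack 102.2 r 69.8 Ft -4.4 Fr 1.4
t: 21.4
eef_pos: [0.6163, -0.1138, 0.2583]
ee_rot: [3.141, 0.0, -1.308]
force: [0.2, -0.3, -0.2]
width: 0.0585
gripper_force: 0.0
t: 22.0
eef_pos: [0.6164, -0.1139, 0.358]
ee_rot: [-3.14, 0.0, -1.308]
force: [-0.1, 0.1, -0.7]
width: 0.0595
gripper_force: 0.0
```

```bash
python3 -m handwheel '[{"delta_pos":[-0.1,0.8,0],"dr":[0,0,0]},{"delta_pos":[-0.12,1,0],"dr":[0,0,0]},{"delta_pos":[-0.12,1,0],"dr":[0,0,0]},{"delta_pos":[-0.12,1,0],"dr":[0,0,0]},{"delta_pos":[-0.12,1,0],"dr":[0,0,0]},{"delta_pos":[-0.12,1,0],"dr":[0,0,0]},{"delta_pos":[-0.12,1,0],"dr":[0,0,0]},{"delta_pos":[-0.15,1.1,0],"dr":[0,0,0]},{"delta_pos":[0,0,0],"dr":[0,0,0]},{"delta_pos":[0,0,0],"dr":[0,0,0]}]' 0.1 | head -3
python3 -m handwheel '[{"delta_pos":[-0.12,0.9,0],"dr":[0,0,0]},{"delta_pos":[-0.12,1,0],"dr":[0,0,0]},{"delta_pos":[-0.12,1,0],"dr":[0,0,0]},{"delta_pos":[-0.12,1,0],"dr":[0,0,0]},{"delta_pos":[-0.12,1,0],"dr":[0,0,0]},{"delta_pos":[-0.12,1,0],"dr":[0,0,0]},{"delta_pos":[-0.12,1,0],"dr":[0,0,0]},{"delta_pos":[-0.13,1,0],"dr":[0,0,0]},{"delta_pos":[0,0,0],"dr":[0,0,0]},{"delta_pos":[0,0,0],"dr":[0,0,0]}]' 0.1
python3 - <<'E'
from h import *
s=get_state(); grab_frame("wrist")
for q in ["pawl_pin","pawl_pivot"]: print(q,[(np.round(m["location"],1).tolist(),round(m["conf"],2)) for m in mark_of("wrist",q)[:2]])
print(s["eef_pos"],proj("wrist",(.5872,.1228,.2968)))
E
```

```text
t: 23.0
eef_pos: [0.5867, 0.1235, 0.3563]
ee_rot: [3.14, -0.0, -1.307]
force: [-0.1, -0.4, -0.1]
width: 0.0394
gripper_force: 0.0
pawl_pin [([319.5, 225.2], 0.91)]
pawl_pivot [([369.9, 147.4], 0.7)]
[0.58670777 0.12347566 0.35626862] [323.41466893 228.09650092]out of range
```

```bash
python3 -m handwheel '[{"delta_pos":[0.04,0.01,-0.6],"dr":[0,0,0]},{"delta_pos":[0,0,-0.7],"dr":[0,0,0]},{"delta_pos":[0,0,-0.69],"dr":[0,0,0]},{"delta_pos":[0,0,0],"dr":[0,0,0]}]'
python3 -m handwheel '[{"delta_pos":[0,0,0],"dr":[0,0,0]},{"delta_pos":[0,0,0],"dr":[0,0,0]},{"delta_pos":[0,0,0],"dr":[0,0,0]},{"delta_pos":[0,0,0],"dr":[0,0,0]},{"delta_pos":[0,0,0],"dr":[0,0,0]},{"delta_pos":[0,0,0],"dr":[0,0,0]},{"delta_pos":[0,0,0],"dr":[0,0,0]}]' 1 15
python3 - <<'E'
from arc import *
s=np.deg2rad(176.27)
rows(0,0,.0461,s-np.array([2.2,2.15,2.1,2,1.9,1.8,1.7,1.6,1.5]))
rows(0,0,.0461,s-np.array([1.5,1.4,1.3,1.2,1.1,1,.9,.8,.7,.6,.5]))
rows(0,0,.0461,s-np.array([.5,.4,.35,.3,.25,.2,.15,.1,.05,0]))
E
```

```text
t: 23.55
eef_pos: [0.5871, 0.1219, 0.2947]
ee_rot: [3.136, -0.0, -1.31]
force: [0.1, -0.7, 0.2]
width: 0.0392
gripper_force: 0.0
t: 24.25
eef_pos: [0.5873, 0.1229, 0.2984]
ee_rot: [3.14, -0.0, -1.308]
force: [-6.2, -0.5, 5.1]
width: 0.009
gripper_force: 15.0
{"delta_pos":[-0.06,-0.02,0.05],"dr":[0,0,0]},{"delta_pos":[-0.06,-0.01,0.04],"dr":[0,0,0]},{"delta_pos":[-0.13,-0.04,0.08],"dr":[0,0,0]},{"delta_pos":[-0.13,-0.03,0.07],"dr":[0,0,0]},{"delta_pos":[-0.14,-0.04,0.05],"dr":[0,0,0]},{"delta_pos":[-0.14,-0.04,0.04],"dr":[0,0,0]},{"delta_pos":[-0.15,-0.04,0.02],"dr":[0,0,0]},{"delta_pos":[-0.15,-0.04,0.01],"dr":[0,0,0]}
{"delta_pos":[-0.15,-0.04,-0.01],"dr":[0,0,0]},{"delta_pos":[-0.14,-0.04,-0.02],"dr":[0,0,0]},{"delta_pos":[-0.15,-0.04,-0.04],"dr":[0,0,0]},{"delta_pos":[-0.14,-0.03,-0.05],"dr":[0,0,0]},{"delta_pos":[-0.13,-0.04,-0.07],"dr":[0,0,0]},{"delta_pos":[-0.13,-0.03,-0.08],"dr":[0,0,0]},{"delta_pos":[-0.11,-0.04,-0.1],"dr":[0,0,0]},{"delta_pos":[-0.11,-0.02,-0.1],"dr":[0,0,0]},{"delta_pos":[-0.1,-0.03,-0.12],"dr":[0,0,0]},{"delta_pos":[-0.09,-0.02,-0.12],"dr":[0,0,0]}
{"delta_pos":[-0.07,-0.02,-0.13],"dr":[0,0,0]},{"delta_pos":[-0.03,-0.01,-0.07],"dr":[0,0,0]},{"delta_pos":[-0.03,-0.01,-0.07],"dr":[0,0,0]},{"delta_pos":[-0.03,0,-0.08],"dr":[0,0,0]},{"delta_pos":[-0.02,-0.01,-0.07],"dr":[0,0,0]},{"delta_pos":[-0.02,0,-0.07],"dr":[0,0,0]},{"delta_pos":[-0.01,-0.01,-0.08],"dr":[0,0,0]},{"delta_pos":[-0.01,0,-0.08],"dr":[0,0,0]},{"delta_pos":[-0.01,0,-0.07],"dr":[0,0,0]}
```

```bash
python3 -m handwheel '[{"delta_pos":[-0.1,-0.03,0.05],"dr":[0,0,0]},{"delta_pos":[-0.06,-0.01,0.04],"dr":[0,0,0]},{"delta_pos":[-0.13,-0.04,0.08],"dr":[0,0,0]},{"delta_pos":[-0.13,-0.03,0.07],"dr":[0,0,0]}]';python3 -m handwheel '[{"delta_pos":[-0.14,-0.04,0.05],"dr":[0,0,0]},{"delta_pos":[-0.14,-0.04,0.04],"dr":[0,0,0]},{"delta_pos":[-0.15,-0.04,0.02],"dr":[0,0,0]},{"delta_pos":[-0.15,-0.04,0.01],"dr":[0,0,0]}]'
```

```text
t: 24.65
eef_pos: [0.5766, 0.1202, 0.3061]
ee_rot: [-3.139, -0.0, -1.308]
force: [4.4, 0.6, 2.6]
width: 0.0096
gripper_force: 15.0
t: 25.05
eef_pos: [0.5577, 0.1152, 0.3086]
ee_rot: [3.141, 0.0, -1.308]
force: [2.1, 1.6, 0.9]
width: 0.0094
gripper_force: 15.0
```

```bash
python3 -m handwheel '[{"delta_pos":[-0.15,-0.04,-0.01],"dr":[0,0,0]},{"delta_pos":[-0.14,-0.04,-0.02],"dr":[0,0,0]},{"delta_pos":[-0.15,-0.04,-0.04],"dr":[0,0,0]},{"delta_pos":[-0.14,-0.03,-0.05],"dr":[0,0,0]},{"delta_pos":[-0.13,-0.04,-0.07],"dr":[0,0,0]},{"delta_pos":[-0.13,-0.03,-0.08],"dr":[0,0,0]}]'; python3 -m handwheel '[{"delta_pos":[-0.11,-0.04,-0.1],"dr":[0,0,0]},{"delta_pos":[-0.11,-0.02,-0.1],"dr":[0,0,0]},{"delta_pos":[-0.1,-0.03,-0.12],"dr":[0,0,0]},{"delta_pos":[-0.09,-0.02,-0.12],"dr":[0,0,0]}]'
```

```text
t: 25.65
eef_pos: [0.5328, 0.1085, 0.3001]
ee_rot: [3.141, 0.0, -1.308]
force: [1.2, 1.7, 0.6]
width: 0.0094
gripper_force: 15.0
t: 26.05
eef_pos: [0.5208, 0.1052, 0.287]
ee_rot: [-3.141, -0.0, -1.308]
force: [3.0, 3.7, 0.4]
width: 0.0096
gripper_force: 15.0
```

```bash
M='python3 -m handwheel'; python3 -m handwheel '[{"delta_pos":[-0.07,-0.02,-0.13],"dr":[0,0,0]},{"delta_pos":[-0.03,-0.01,-0.07],"dr":[0,0,0]},{"delta_pos":[-0.03,-0.01,-0.07],"dr":[0,0,0]}]' | sed -n '2p;4p'; python3 -m handwheel '[{"delta_pos":[-0.03,0,-0.08],"dr":[0,0,0]},{"delta_pos":[0,0,0],"dr":[0,0,0]}]'| sed -n '2p;4p'; python3 -m handwheel '[{"delta_pos":[-0.02,-0.01,-0.07],"dr":[0,0,0]},{"delta_pos":[0,0,0],"dr":[0,0,0]}]'| sed -n '2p;4p'
```

```text
eef_pos: [0.517, 0.1041, 0.279]
force: [2.2, 5.1, 0.2]
eef_pos: [0.5161, 0.104, 0.2765]
force: [3.4, 3.7, -0.5]
eef_pos: [0.5156, 0.1038, 0.2745]
force: [3.4, 3.7, -0.8]
```

```bash
python3 -m handwheel '[{"delta_pos":[-0.01,-0.01,-0.07],"dr":[0,0,0]},{"delta_pos":[0,0,0],"dr":[0,0,0]}]' | sed -n '2p;4p'; python3 -m handwheel '[{"delta_pos":[-0.01,0,-0.07],"dr":[0,0,0]},{"delta_pos":[0,0,0],"dr":[0,0,0]}]'| sed -n '2p;4p'; python3 -m handwheel '[{"delta_pos":[0,0,-0.05],"dr":[0,0,0]},{"delta_pos":[0,0,0],"dr":[0,0,0]}]'| sed -n '2p;4p'
```

```text
eef_pos: [0.5151, 0.1036, 0.2723]
force: [2.3, 5.1, -0.3]
eef_pos: [0.5147, 0.1035, 0.2702]
force: [1.8, 5.0, 1.1]
eef_pos: [0.5145, 0.1035, 0.2686]
force: [-0.9, 5.2, 0.2]
```

```bash
python3 -m handwheel '[{"delta_pos":[0,0,-0.05],"dr":[0,0,0]},{"delta_pos":[0,0,0],"dr":[0,0,0]}]' | sed -n '2p;4p'; python3 -m handwheel '[{"delta_pos":[0,0,-0.04],"dr":[0,0,0]},{"delta_pos":[0,0,0],"dr":[0,0,0]}]'| sed -n '2p;4p'
```

```text
eef_pos: [0.5144, 0.1034, 0.2671]
force: [-0.8, 4.6, 1.2]
eef_pos: [0.5142, 0.1034, 0.2659]
force: [-0.7, 4.9, 1.1]
```

```bash
python3 -m handwheel '[{"delta_pos":[0,0,0],"dr":[0,0,0]},{"delta_pos":[0,0,0],"dr":[0,0,0]},{"delta_pos":[0,0,0],"dr":[0,0,0]},{"delta_pos":[0,0,0],"dr":[0,0,0]},{"delta_pos":[0,0,0],"dr":[0,0,0]}]' -0.1
python3 -m handwheel '[{"delta_pos":[0,0,0.4],"dr":[0,0,0]},{"delta_pos":[0,0,0.7],"dr":[0,0,0]},{"delta_pos":[0,0,0.9],"dr":[0,0,0]},{"delta_pos":[0,0,0.6],"dr":[0,0,0]},{"delta_pos":[0,0,0],"dr":[0,0,0]},{"delta_pos":[0,0,0],"dr":[0,0,0]}]'
python3 - <<'E'
from h import *
s=get_state(); save("wrist","w5.png")
for q in ["pawl_pin","pawl_pivot"]: print(q,[(np.round(m["location"],1).tolist(),round(m["conf"],2)) for m in mark_of("wrist",q)[:2]])
print(s["eef_pos"])
im=save("side","side3.png")
for q in ["pawl_pin","tube_rack"]: print(q,[(np.round(m["location"],1).tolist(),round(m["conf"],2)) for m in mark_of("side",q)[:2]])
a=cv2.imread('pics/w5.png')[60:260,200:440];b=cv2.imread('pics/side3.png')[140:280,220:390]
cv2.imwrite('pics/c3.png',np.hstack([cv2.resize(a,(400,333)),cv2.resize(b,(400,333))]))
E
```

```text
t: 28.25
eef_pos: [0.5148, 0.1032, 0.2662]
ee_rot: [3.141, -0.0, -1.308]
force: [0.6, -0.3, -0.6]
width: 0.0435
gripper_force: 0.0
t: 28.85
eef_pos: [0.5149, 0.1035, 0.3449]
ee_rot: [-3.141, 0.001, -1.308]
force: [-0.6, -0.7, 0.1]
width: 0.0484
gripper_force: 0.0
pawl_pin [([321.8, 216.1], 0.81)]
pawl_pivot [([254.3, 150.5], 0.74)]
[0.51488225 0.10351717 0.34494621]
pawl_pin [([315.1, 191.3], 0.68)]
tube_rack [([266.6, 213.7], 0.9), ([363.4, 253.4], 0.69)]
```

View pics/c3.png

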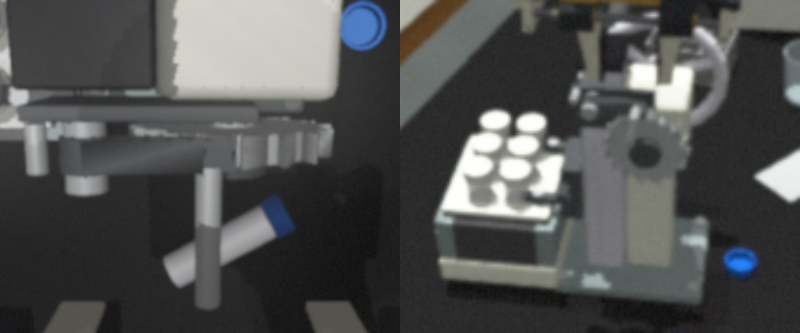

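The pawl lies on the ratchet and the rack is seated on the block. I'm backing off and handing in.

```bash
python3 -m handwheel '[{"delta_pos":[0,0,0.8],"dr":[0,0,0]},{"delta_pos":[0,0,0.9],"dr":[0,0,0]},{"delta_pos":[0,0,0.6],"dr":[0,0,0]},{"delta_pos":[0,0,0],"dr":[0,0,0]},{"delta_pos":[0,0,0],"dr":[0,0,0]}]' && python3 -c "
from station import *
print(job_done())"
```

```text
t: 29.65
eef_pos: [0.5148, 0.1036, 0.4128]
ee_rot: [3.141, 0.0, -1.308]
force: [-0.4, -0.3, -0.7]
width: 0.0485
gripper_force: 0.0
the job is handed in; nothing more can be done
None
```

The job is handed in at about 30 s: the rack is seated on the block with roughly 20 N (estimated from handle force), the pawl is back down on the ratchet wheel, the arm is clear of everything, and nothing else on the bench was touched.

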